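# Open the dry cabinet and hold its sprung hatch just below the balance point

## Task

Get the dry cabinet ready for a look inside: pull its tray out to the stop, then take the sprung hatch on top by its grip, raise it clearly past its balance point (pointer well into the red) without letting it fly open to its stop, and bring it back to just below the balance point, pointer in the green band, where it would fall shut if you let go. Finish while holding the hatch still there, with the tray still fully out and the things around left alone.

Things in the scene. Friction and masses are not known exactly. Their poses are not given: they have to be found in the camera images.
- cabinet: White bench-top dry cabinet, fixed to the worktop, 190 (x) x 220 (y) x 105 mm high, with a blue tray front and a hinged grey hatch with a clear window on top. Origin: centre of its underside. Its front faces its own -x, its z is up; it may stand turned by up to 0.25 rad. On its left (+y) side, about the hinge, a quadrant rises 65 mm above the top: an orange pointer on the hatch shows the opening on it, green band = 0.52 to 0.70 rad, red = from the balance point (0.75 rad) up.
- tray_pull (a point): Centre of the tray's pull: a lying black bar along the cabinet's y, 20 mm in diameter, 36 mm long with flat ends, on a 12 mm wide steel neck at its middle (on the cabinet side); it stands 31 mm in front of the tray's front panel at height 68 mm. It can be pinched from above over its two flat ends; free space beside it.
- tray (a joint): How far the tray is out, m: 0 closed, 0.07 at its stop; it slides along the cabinet's -x with about 1.5 N of friction and stays where it is left. It may start up to 0.02 out.
- hatch_grip (a point): Centre of the hatch's grip: a black bar along the cabinet's y, 20 mm in diameter, 36 mm long with flat ends, on a 12 mm wide steel post at its middle. The point lies at the bar's middle, 48 mm above the closed hatch's hinge line (38 mm above the hatch's upper face) and 138 mm in front of it (towards the cabinet's -x). Pinched over its flat ends it can turn between the fingers while the hand keeps its direction.
- hatch_hinge (a point): Middle of the hatch's hinge line, on the cabinet's back top edge, 105 mm above the worktop and 83 mm behind the cabinet's origin; the line runs along the cabinet's y.
- hatch (a joint): Opening of the hatch, rad: 0 shut, 1.35 fully open at its stop; it turns about the hinge line, the front edge rising. Its weight (0.95 kg) and a hinge spring balance at 0.75 rad: below that it falls shut, above it the spring drives it open, with a moment that grows with the distance from that point, about 0.7 N m per rad (some 2 N at the grip when shut). It does not stay anywhere by itself between shut and fully open.
- lamp_carton: Bystander: white carton with a green stripe, 52x150x52 mm. Origin: centre of its underside. Leave it alone.
- tube_carton: Bystander: white carton with a red stripe, 60x110x70 mm. Origin: centre of its underside. Leave it alone.
- reagent_c: Bystander: brown bottle with blue cap, 56 mm across, 106 mm tall. Origin: centre of its underside. Leave it alone.
- tip_box: Bystander: blue box with white lid, 86x122x71 mm. Origin: centre of its underside. Leave it alone.
- lamp_pb: Bystander: glass lamp with black and orange socket, lying, 38x143x38 mm. Origin: centre of its underside. Leave it alone.
- tweezers: Bystander: steel tweezers, 12x120x8 mm. Origin: centre of its underside. Leave it alone.
- timer: Bystander: grey bench timer, 58x64x17 mm. Origin: centre of its underside. Leave it alone.

How it is judged:
On the way, in this order (a step that is already met when the one before it is completed fails the run):
1. the tray is out to its stop while the hatch is still down (value of joint tray above 0.064 m and value of joint hatch below 0.2 rad), for 0.2 s.
2. the hatch, with the fingers on it, is raised clearly past its balance point (over 0.82 rad) (value of joint hatch above 0.82 rad and contact force between the fingers and cabinet above 0.3 N), for 0.2 s.
At the end, for the whole second after the job is handed in: the fingers hold the hatch (contact over 0.3 N with the cabinet or its parts), still (under 0.1 rad/s), at 0.52 to 0.70 rad, just below the balance point at 0.75; the tray is out at its stop (over 64 of 70 mm) (value of joint hatch between 0.52 and 0.7 rad and velocity of joint hatch between -0.1 and 0.1 rad/s and contact force between the fingers and cabinet above 0.3 N and value of joint tray above 0.064 m); the arm keeps its last pose, push and grip.
It fails at once if the hatch flies open to its stop (over 1.25 rad) (value of joint hatch above 1.25 rad).
It fails at once if a bystander is moved by more than 30 mm (distance of any of lamp_carton, tube_carton, reagent_c, tip_box, lamp_pb, tweezers, timer from where it was at the start of the episode above 0.03 m).
It also fails if it takes over 54 s, if anything falls off the work surface, if the arm or the gripper's body presses on something with over 40 N, if the wrist force passes 120 N, or if a joint passes its speed limit or range.

## Robot

A 6-joint arm with a two-finger parallel gripper is mounted at the origin on the work surface; the furniture and walls round the work are solid. World frame = base frame: x ahead of the robot, y to its left, z up, the work surface at z = 0. Lengths are in m, angles in rad, forces in N, time in s.
With the tool pointing down it reaches from about 0.4 to 0.825 m from the base axis. Payload 7 kg.
Tool frame: the origin (TCP) lies midway between the tips of the shut fingers; the grasp point (between the pads) lies 19 mm behind it; z points along the fingers, y is the line along which they close (so a half turn about z gives the same grasp; the last joint's range is limited). The gripper opens to 88 mm and grips with 3 to 60 N. Pads are 19 mm wide; open, the fingers measure 130 mm over their backs; the gripper's body (78 mm by 193 mm) begins 47 mm behind the grasp point.
Start: joints at [-1.052, 0.359, 0.012, 0, -1.224, -0.288], TCP at [0.154, -0.657, 0.227] pointing down, gripper open.
Joint ranges: [-3.07, 3.07], [-1.43, 2.12], [-1.02, 1.25], [-3.03, 1.67], [-3.05, -0], [-3.03, 3.03]. Speed limits (rad/s): [2.39, 2.39, 3.01, 3.14, 3.14, 3.14].

## Interface

Orientations are given as [roll, pitch, yaw] about the fixed x, y, z axes, in that order (R = Rz(yaw) Ry(pitch) Rx(roll)).
In Python, from station import get_state, grab_frame, calibration, job_done, boxes_of, regions_of, spot_point gives the robot as it stands. The module is installed in compiled form; this text tells all that it offers.
- The arm moves only by the tool arm_command, never from a script. Its argument "commands" is a list of rows, each an object of numbers: "tx", "ty", "tz": the shift along the tool's x, y, z each as a share of 25 cm, from -1 to 1; "twist": the turn about the tool's z as a share of 180 degrees, from -1 to 1. A call has exactly 8 rows; each row is the pose to reach, as a shift and turn from the pose commanded when the call began, along the tool's axes at that moment, turning the shorter way round; what a row does not reach only later rows make up. A row lasts 1/12 s, in which the tool goes at most 41.7 mm and 7.16 degrees, less where a joint would pass 70% of its speed; a pose out of reach is approached as far as the arm can. A call with a number of a shift or a turn outside -1 to 1 is refused whole. A call with a gripper value outside its range is refused whole. "claw" is the opening, from 0 (shut) to 1 (fully open), set as the call begins (left out, the last holds). The fingers move at their own pace and stop on an object; "grip_force" is the grip in N (left out, the last holds). Time passes only in rows, so rows that repeat a pose let the fingers close, or fill a call up. It gives the time, the measured TCP pose, the force, the opening and the grip force at its end, in the units of the state.
- get_state(): the state, without advancing time (a new reading comes with each control period).
- grab_frame(name): name is "side" or "top"; returns the picture (420x560x3 uint8, red, green, blue); there is no depth.
- calibration(name): a dict with "camera_matrix" (3x3 intrinsics, pixels), "k1" (the pictures are not rectified: a ray, as slopes to the right and down, at radius r is drawn at 1 + k1 r^2 times it, then the intrinsics apply), "extrinsics" (4x4, takes a point from camera to world coordinates). Camera axes: x right, y down, z forward; pixel columns grow to the right and rows downward; lengths in m; the calibration is good to about 2 mm. A picture is of the moment at which its call begins. calibration takes no time and is no camera call.
- job_done(): hands the job in; it is judged then, once.
Trained networks look in the newest picture that a camera, given by its name, has taken for a name from the list of things; names that differ only in an ending like _2 or _b are one class to them, and where a whole thing is asked for, a point or a joint stands for the part that bears it (a point fixed in the world has none). Each returns a list of dicts, best first, with "score" (0 to 1); they miss things now and then, are a little off and sometimes report something else, mostly with a low value. They report only what shows in the picture. A call takes as long as a camera call.
- boxes_of(query, camera): "rect" ([left, top, right, bottom] in pixels, round what is visible of it).
- regions_of(query, camera): "region" (420x560 bool, what is visible of it) and "rect" ([left, top, right, bottom] in pixels, round what is visible of it).
- spot_point(query, camera): "uv" ([column, row] in pixels: a listed point, or the origin of a listed thing).
The state is a dict: "t": time; "q": joint angles; "qd": joint speeds; "joint_efforts": joint torques, N m; "eef_pos": TCP position; "ee_rot": TCP orientation; "force": force on the tool from outside, world axes, zero at the start; "moment": the same for the moment, N m; "width": finger opening in m; "gripper_force": force on a finger pad.
Only numpy, scipy, OpenCV 4.12 (cv2) and the standard library are available. Lean on these libraries where they do the work, as an engineer would, in place of code of your own. Each camera call takes 0.05 s, during which the arm holds its last target. There are 200 camera calls.

## Working session

There is one attempt and no reset: what is moved stays moved. The work goes in short steps, Python scripts to look and compute and a tool call to move; the robot and the scene stay as the last step left them, time stands still between calls to the robot, and variables do not carry over. Pictures are saved under pics/ and viewed, at most 10 in all, crops included, and the job is handed in when it is done.

Besides the shell and the picture viewer there is one more tool, called as name(argument=value, ...), one argument or row to a line, values as JSON. arm_command: Moves the arm, as the interface text tells. Shift numbers are shares of 25 cm and turn numbers shares of 180 degrees, none past 1 either way. Its arguments: {"type":"object","properties":{"commands":{"type":"array"},"claw":{"type":"number"},"grip_force":{"type":"number"}},"required":["commands"]}

```bash
mkdir -p pics; cat > h.py <<'E'
import numpy as np, cv2
from station import *
from scipy.spatial.transform import Rotation as Ro
def ray(cam,uv):
    c=calibration(cam);K=np.array(c["camera_matrix"]);E=np.array(c["extrinsics"])
    d=np.array([(uv[0]-K[0,2])/K[0,0],(uv[1]-K[1,2])/K[1,1]]);u=d.copy()
    for _ in range(30): u=d/(1+c["k1"]*(u@u))
    return E[:3,3],E[:3,:3]@np.array([u[0],u[1],1])
def atz(cam,uv,z):
    o,d=ray(cam,uv);return o+d*(z-o[2])/d[2]
def proj(cam,p):
    c=calibration(cam);K=np.array(c["camera_matrix"]);E=np.array(c["extrinsics"])
    q=E[:3,:3].T@(np.array(p)-E[:3,3]);s=q[:2]/q[2];s=s*(1+c["k1"]*(s@s));return K[:2,:2]@s+K[:2,2]
def tri(a,b):
    (o1,d1),(o2,d2)=a,b
    t=np.linalg.lstsq(np.c_[d1,-d2],o2-o1,rcond=None)[0]
    p,q=o1+d1*t[0],o2+d2*t[1];return (p+q)/2,np.linalg.norm(p-q)
E
python3 - <<'E'
from h import *
np.set_printoptions(precision=4,suppress=True)
a=grab_frame("top");b=grab_frame("side")
cv2.imwrite("pics/a.png",a[:,:,::-1]);cv2.imwrite("pics/b.png",b[:,:,::-1])
for q,z in [("cabinet",0),("tray_pull",.068),("hatch_grip",.153),("hatch_hinge",.105)]:
    s={}
    for c in("top","side"):
        r=spot_point(q,c)
        for x in r[:2]: print(q,c,x["score"],np.array(x["uv"]),atz(c,x["uv"],z))
        if r:s[c]=ray(c,r[0]["uv"])
    if len(s)==2: print("  tri",tri(s["top"],s["side"]))
for q in ["lamp_carton","tube_carton","reagent_c","tip_box","lamp_pb","tweezers","timer"]:
    for c in ("top",):
        for x in spot_point(q,c)[:1]: print(q,c,x["score"],atz(c,x["uv"],0))
s=get_state();print(s)
for c in("top","side"):print(calibration(c)["extrinsics"])
E
```

```text
cabinet top 0.8 [305.9 196.7] [0.6522 0.0218 0.    ]
cabinet side 0.97 [279.2 208.2] [0.615  0.0168 0.    ]
  tri (array([0.6137, 0.0246, 0.0322]), np.float64(0.028742323492872993))
tray_pull top 0.62 [303.7 223. ] [0.5027 0.0188 0.068 ]
tray_pull side 0.45 [186.8 284.5] [0.5487 0.4142 0.068 ]
  tri (array([ 1.7188,  0.1272, -2.1041]), np.float64(0.21908046859256133))
hatch_grip top 0.86 [309.2 192.1] [0.5679 0.0098 0.153 ]
hatch_grip side 0.95 [288.2 185.6] [0.5805 0.0122 0.153 ]
  tri (array([0.5805, 0.0092, 0.1432]), np.float64(0.009811187993336816))
hatch_hinge top 0.6 [312.3 168.7] [0.6981 0.0078 0.105 ]
hatch_hinge side 0.6 [261.4 170.9] [0.7108 0.0127 0.105 ]
hatch_hinge side 0.43 [288.8 305.7] [0.3081 0.2483 0.105 ]
  tri (array([0.7146, 0.0075, 0.0911]), np.float64(0.00957128772012447))
lamp_carton top 0.62 [0.4046 0.4303 0.    ]
tube_carton top 0.82 [0.5812 0.4105 0.    ]
reagent_c top 0.56 [0.6981 0.4038 0.    ]
tip_box top 0.72 [ 0.302  -0.2384  0.    ]
lamp_pb top 0.96 [0.3222 0.2271 0.    ]
tweezers top 0.58 [ 0.4027 -0.2644  0.    ]
timer top 0.54 [0.4172 0.3298 0.    ]
{'t': 0.85, 'q': array([-1.0519,  0.3585,  0.0119,  0.    , -1.2241, -0.2881]), 'qd': array([-0.0015,  0.0001,  0.0004,  0.0005, -0.0003, -0.002 ]), 'joint_efforts': array([  0.0002, -58.2324,  29.3298,   7.0022,   0.0125,  -0.    ]), 'eef_pos': array([ 0.1544, -0.6571,  0.2266]), 'ee_rot': array([-3.1415,  0.    , -2.9108]), 'force': array([-0.6381,  0.0683, -0.3581]), 'moment': array([-0.0142,  0.0533,  0.0004]), 'gripper_force': 0.0, 'width': 0.08753050290261148}
[[ 0.1042 -0.8349  0.5404 -0.4177]
 [-0.9945 -0.0919  0.0498 -0.0092]
 [ 0.0081 -0.5426 -0.8399  1.5879]
 [ 0.      0.      0.      1.    ]]
[[-0.6528 -0.6278  0.424   0.0506]
 [-0.7575  0.5321 -0.3784  0.5132]
 [ 0.012  -0.5681 -0.8229  1.074 ]
 [ 0.      0.      0.      1.    ]]
```

```bash
python3 - <<'E'
import cv2
a=cv2.imread("pics/a.png");b=cv2.imread("pics/b.png")
cv2.imwrite("pics/a2.png",cv2.resize(a[120:270,220:420],(800,600),interpolation=cv2.INTER_CUBIC))
cv2.imwrite("pics/b2.png",cv2.resize(b[110:290,170:410],(800,600),interpolation=cv2.INTER_CUBIC))
E
```

```text
(no output)
```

View pics/a2.png

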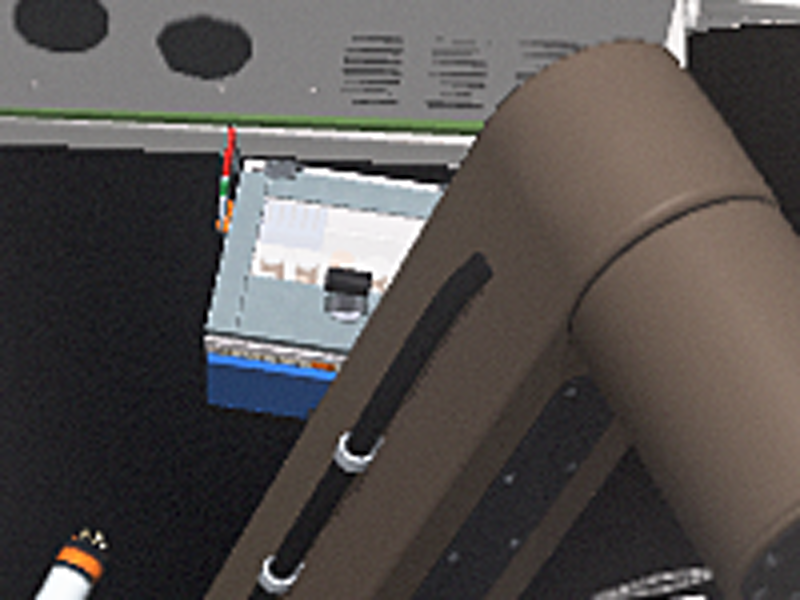

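View pics/b2.png

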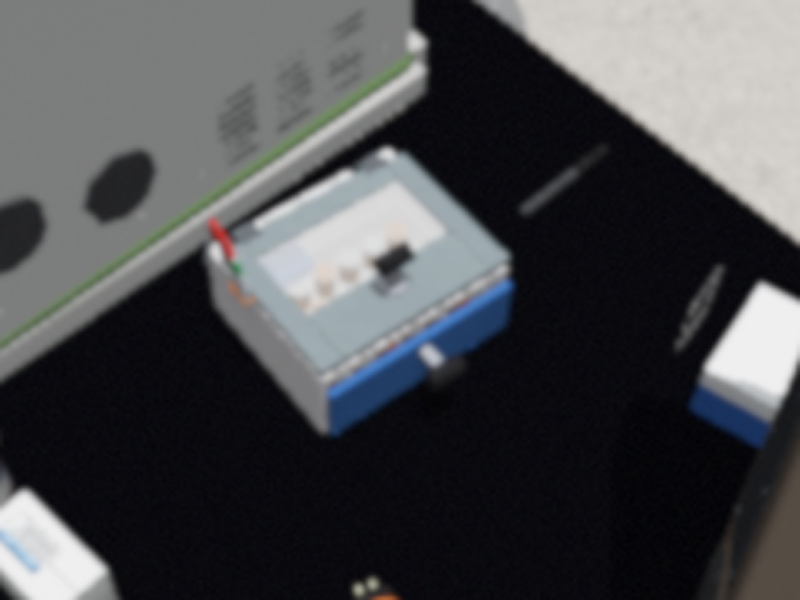

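View pics/a.png

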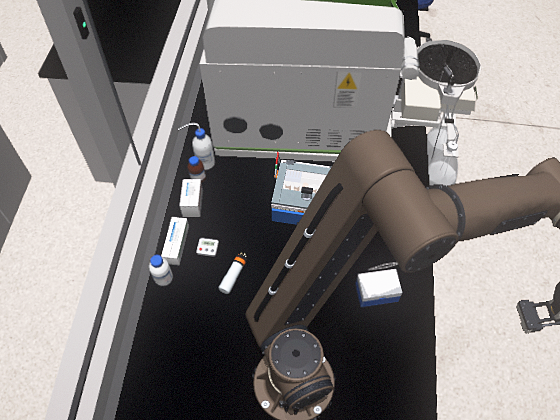

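```bash
cat > fit.py <<'E'
from h import *
from scipy.optimize import least_squares
S=lambda u,v:(170+u/3.333,110+v/3.333); T=lambda u,v:(220+u/4,120+v/4)
G=(-.055,0,.153)
obs=[("side",S(394,259),G,1),("top",T(348,279),G,1),
("side",S(329,434),(-.095,.11,0.0),0.3),("top",T(207,338),(-.09,.11,.112),.4),("side",S(322,378),(-.093,.11,.110),.4),
("side",S(513,262),(-.093,-.11,.110),.4),("side",S(392,150),(.09,-.11,.110),.3),("top",T(245,160),(.095,.11,.105),.4)]
def w(p,l):
    c,s=np.cos(p[2]),np.sin(p[2]);return np.array([p[0]+c*l[0]-s*l[1],p[1]+s*l[0]+c*l[1],l[2]])
def f(p):
    r=[k*(proj(c,w(p,l))-uv) for c,uv,l,k in obs]
    r.append(proj("side",w(p,(-.126-p[3],0,.068)))-S(443,369))
    return np.concatenate(r)
r=least_squares(f,[.63,.02,0,0.01],loss="soft_l1")
p=r.x
if __name__=="__main__":
    np.set_printoptions(precision=4,suppress=True)
    print(p);print(r.fun.reshape(-1,2))
    for n,l in [("grip",G),("pull",(-.126-p[3],0,.068)),("hinge",(.083,0,.105))]:print(n,w(p,l))
E
python3 fit.py
```

```text
[ 0.6283  0.0144 -0.0589  0.0069]
[[ 0.1975  0.2022]
 [-0.0882  0.7272]
 [-0.3102  0.4092]
 [-0.1747 -1.1144]
 [ 0.0304 -0.368 ]
 [-0.4649 -0.4732]
 [-0.1055 -0.5265]
 [-0.1349 -0.5759]
 [ 0.1431 -0.1351]]
grip [0.5734 0.0176 0.153 ]
pull [0.4957 0.0222 0.068 ]
hinge [0.7112 0.0095 0.105 ]
```

arm_command(
  commands=[
    {"tx": -0.65, "ty": 0.777},
    {"tx": -0.65, "ty": 0.777},
    {"tx": -0.65, "ty": 0.777},
    {"tx": -0.65, "ty": 0.777},
    {"tx": -0.65, "ty": 0.777},
    {"tx": -0.65, "ty": 0.777},
    {"tx": -0.65, "ty": 0.777},
    {"tx": -0.65, "ty": 0.777},
  ],
  claw=1,
)

```text
invalid input
```

arm_command(
  commands=[
    {"tx": -0.65, "ty": 0.777},
    {"tx": -0.65, "ty": 0.777},
    {"tx": -0.65, "ty": 0.777},
    {"tx": -0.65, "ty": 0.777},
    {"tx": -0.65, "ty": 0.777},
    {"tx": -0.65, "ty": 0.777},
    {"tx": -0.65, "ty": 0.777},
    {"tx": -0.65, "ty": 0.777},
  ],
)

```text
invalid input
```

arm_command(
  commands=[
    {"tx": -0.6, "ty": 0.7, "twist": 0.092},
    {"tx": -0.6, "ty": 0.7, "twist": 0.092},
    {"tx": -0.6, "ty": 0.7, "twist": 0.092},
    {"tx": -0.6, "ty": 0.7, "twist": 0.092},
    {"tx": -0.6, "ty": 0.7, "twist": 0.092},
    {"tx": -0.6, "ty": 0.7, "twist": 0.092},
    {"tx": -0.6, "ty": 0.7, "twist": 0.092},
    {"tx": -0.6, "ty": 0.7, "twist": 0.092},
  ],
)

```text
invalid input
```

arm_command(
  commands=[
    {"tx": -0.65, "ty": 0.777, "tz": 0, "twist": 0},
    {"tx": -0.65, "ty": 0.777, "tz": 0, "twist": 0},
    {"tx": -0.65, "ty": 0.777, "tz": 0, "twist": 0},
    {"tx": -0.65, "ty": 0.777, "tz": 0, "twist": 0},
    {"tx": -0.65, "ty": 0.777, "tz": 0, "twist": 0},
    {"tx": -0.65, "ty": 0.777, "tz": 0, "twist": 0},
    {"tx": -0.65, "ty": 0.777, "tz": 0, "twist": 0},
    {"tx": -0.65, "ty": 0.777, "tz": 0, "twist": 0},
  ],
  claw=1,
  grip_force=20,
)

```text
t: 1.52
eef_pos: [0.2694, -0.4292, 0.2275]
ee_rot: [-3.14, 0.001, -2.907]
force: [-0.2, -0.3, 0.1]
width: 0.0877
gripper_force: 0.0
```

arm_command(
  commands=[
    {"tx": -0.65, "ty": 0.777, "tz": 0, "twist": 0},
    {"tx": -0.65, "ty": 0.777, "tz": 0, "twist": 0},
    {"tx": -0.65, "ty": 0.777, "tz": 0, "twist": 0},
    {"tx": -0.65, "ty": 0.777, "tz": 0, "twist": 0},
    {"tx": -0.65, "ty": 0.777, "tz": 0, "twist": 0},
    {"tx": -0.65, "ty": 0.777, "tz": 0, "twist": 0},
    {"tx": -0.65, "ty": 0.777, "tz": 0, "twist": 0},
    {"tx": -0.65, "ty": 0.777, "tz": 0, "twist": 0},
  ],
)

```text
t: 2.18
eef_pos: [0.3832, -0.2034, 0.2268]
ee_rot: [-3.141, 0.0, -2.907]
force: [0.2, -0.2, 0.7]
width: 0.0873
gripper_force: 0.0
```

arm_command(
  commands=[
    {"tx": -0.6, "ty": 0.72, "tz": 0, "twist": 0.092},
    {"tx": -0.6, "ty": 0.72, "tz": 0, "twist": 0.092},
    {"tx": -0.6, "ty": 0.72, "tz": 0, "twist": 0.092},
    {"tx": -0.6, "ty": 0.72, "tz": 0, "twist": 0.092},
    {"tx": -0.6, "ty": 0.72, "tz": 0, "twist": 0.092},
    {"tx": -0.6, "ty": 0.72, "tz": 0, "twist": 0.092},
    {"tx": -0.6, "ty": 0.72, "tz": 0, "twist": 0.092},
    {"tx": -0.6, "ty": 0.72, "tz": 0, "twist": 0.092},
  ],
)

```text
t: 2.85
eef_pos: [0.4877, 0.0048, 0.2259]
ee_rot: [-3.141, -0.001, 3.084]
force: [-0.0, -0.6, -0.4]
width: 0.0881
gripper_force: 0.0
```

arm_command(
  commands=[
    {"tx": -0.02, "ty": 0.07, "tz": 0.1, "twist": 0},
    {"tx": -0.02, "ty": 0.07, "tz": 0.2, "twist": 0},
    {"tx": -0.02, "ty": 0.07, "tz": 0.3, "twist": 0},
    {"tx": -0.02, "ty": 0.07, "tz": 0.4, "twist": 0},
    {"tx": -0.02, "ty": 0.07, "tz": 0.4, "twist": 0},
    {"tx": -0.02, "ty": 0.07, "tz": 0.4, "twist": 0},
    {"tx": -0.02, "ty": 0.07, "tz": 0.4, "twist": 0},
    {"tx": -0.02, "ty": 0.07, "tz": 0.4, "twist": 0},
  ],
)

```text
t: 3.52
eef_pos: [0.4939, 0.0217, 0.1283]
ee_rot: [3.141, 0.003, 3.082]
force: [0.3, -0.1, 0.4]
width: 0.088
gripper_force: 0.0
```

```bash
python3 - <<'E'
from h import *
b=grab_frame("side")
cv2.imwrite("pics/c2.png",cv2.resize(b[110:290,170:410],(800,600),interpolation=cv2.INTER_CUBIC))
s=get_state();print(s["eef_pos"],s["force"],proj("side",s["eef_pos"]))
E
```

```text
[0.49380215 0.0219419  0.12825217] [ 0.47206538 -0.52211041 -0.04207122] [304.74303879 209.86901232]
```

View pics/c2.png

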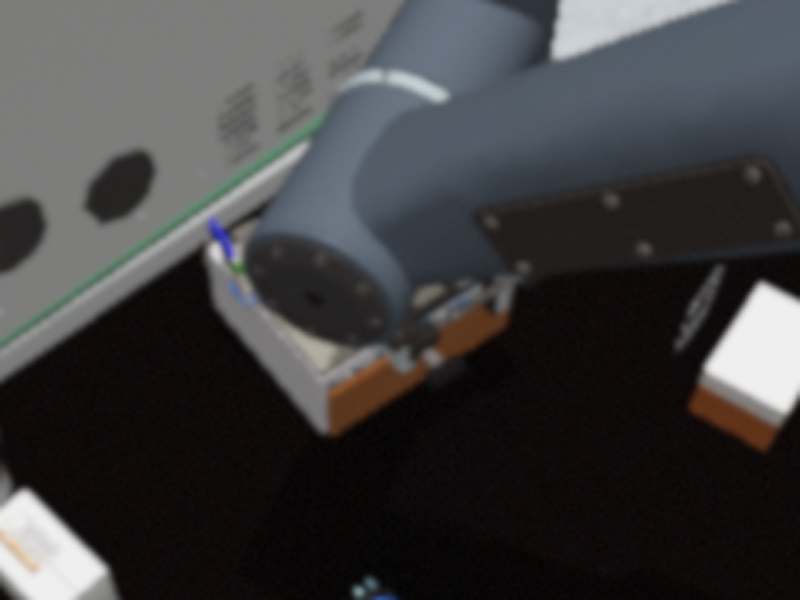

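The picture (red and blue swapped) shows the fingers above the pull: fingers near crop (415,340) and (500,290), with the pull at (443,369) between them. Descending.

arm_command(
  commands=[
    {"tx": 0, "ty": 0, "tz": 0.06, "twist": 0},
    {"tx": 0, "ty": 0, "tz": 0.12, "twist": 0},
    {"tx": 0, "ty": 0, "tz": 0.18, "twist": 0},
    {"tx": 0, "ty": 0, "tz": 0.24, "twist": 0},
    {"tx": 0, "ty": 0, "tz": 0.3, "twist": 0},
    {"tx": 0, "ty": 0, "tz": 0.3, "twist": 0},
    {"tx": 0, "ty": 0, "tz": 0.3, "twist": 0},
    {"tx": 0, "ty": 0, "tz": 0.3, "twist": 0},
  ],
)

```text
t: 4.23
eef_pos: [0.4937, 0.0224, 0.0529]
ee_rot: [3.141, 0.002, 3.084]
force: [-1.2, 0.6, 0.3]
width: 0.0877
gripper_force: 0.0
```

arm_command(
  commands=[
    {"tx": 0, "ty": 0, "tz": 0, "twist": 0},
    {"tx": 0, "ty": 0, "tz": 0, "twist": 0},
    {"tx": 0, "ty": 0, "tz": 0, "twist": 0},
    {"tx": 0, "ty": 0, "tz": 0, "twist": 0},
    {"tx": 0, "ty": 0, "tz": 0, "twist": 0},
    {"tx": 0, "ty": 0, "tz": 0, "twist": 0},
    {"tx": 0, "ty": 0, "tz": 0, "twist": 0},
    {"tx": 0, "ty": 0, "tz": 0, "twist": 0},
  ],
  claw=0,
  grip_force=15,
)

```text
t: 4.9
eef_pos: [0.4927, 0.0222, 0.0515]
ee_rot: [-3.142, -0.0, 3.083]
force: [-1.4, -0.3, -0.4]
width: 0.0396
gripper_force: 0.0
```

arm_command(
  commands=[
    {"tx": 0, "ty": 0, "tz": 0, "twist": 0},
    {"tx": 0, "ty": 0, "tz": 0, "twist": 0},
    {"tx": 0.03, "ty": 0, "tz": 0, "twist": 0},
    {"tx": 0.06, "ty": 0, "tz": 0, "twist": 0},
    {"tx": 0.09, "ty": 0, "tz": 0, "twist": 0},
    {"tx": 0.12, "ty": 0, "tz": 0, "twist": 0},
    {"tx": 0.15, "ty": 0, "tz": 0, "twist": 0},
    {"tx": 0.18, "ty": 0, "tz": 0, "twist": 0},
  ],
)

```text
t: 5.57
eef_pos: [0.4473, 0.0255, 0.0516]
ee_rot: [3.141, 0.001, 3.083]
force: [2.7, 5.6, -6.6]
width: 0.0358
gripper_force: 15.0
```

arm_command(
  commands=[
    {"tx": 0.02, "ty": 0, "tz": 0, "twist": 0},
    {"tx": 0.035, "ty": 0, "tz": 0, "twist": 0},
    {"tx": 0.05, "ty": 0, "tz": 0, "twist": 0},
    {"tx": 0.06, "ty": 0, "tz": 0, "twist": 0},
    {"tx": 0.07, "ty": 0, "tz": 0, "twist": 0},
    {"tx": 0.08, "ty": 0, "tz": 0, "twist": 0},
    {"tx": 0.08, "ty": 0, "tz": 0, "twist": 0},
    {"tx": 0.08, "ty": 0, "tz": 0, "twist": 0},
  ],
)

```text
t: 6.23
eef_pos: [0.4271, 0.0268, 0.0516]
ee_rot: [3.14, 0.0, 3.083]
force: [-0.3, 9.6, -3.7]
width: 0.0357
gripper_force: 15.0
```

arm_command(
  commands=[
    {"tx": 0.01, "ty": 0.004, "tz": 0, "twist": 0},
    {"tx": 0.02, "ty": 0.006, "tz": 0, "twist": 0},
    {"tx": 0.03, "ty": 0.007, "tz": 0, "twist": 0},
    {"tx": 0.04, "ty": 0.008, "tz": 0, "twist": 0},
    {"tx": 0.05, "ty": 0.008, "tz": 0, "twist": 0},
    {"tx": 0.05, "ty": 0.008, "tz": 0, "twist": 0},
    {"tx": 0.05, "ty": 0.008, "tz": 0, "twist": 0},
    {"tx": 0.05, "ty": 0.008, "tz": 0, "twist": 0},
  ],
)

```text
t: 6.9
eef_pos: [0.4179, 0.0277, 0.0527]
ee_rot: [-3.14, 0.005, 3.086]
force: [16.8, -16.7, -2.7]
width: 0.0357
gripper_force: 14.9
```

arm_command(
  commands=[
    {"tx": 0, "ty": 0, "tz": 0, "twist": 0},
    {"tx": -0.005, "ty": -0.004, "tz": 0, "twist": 0},
    {"tx": -0.005, "ty": -0.004, "tz": 0, "twist": 0},
    {"tx": -0.005, "ty": -0.004, "tz": 0, "twist": 0},
    {"tx": -0.005, "ty": -0.004, "tz": 0, "twist": 0},
    {"tx": -0.005, "ty": -0.004, "tz": 0, "twist": 0},
    {"tx": -0.005, "ty": -0.004, "tz": 0, "twist": 0},
    {"tx": -0.005, "ty": -0.004, "tz": 0, "twist": 0},
  ],
  claw=1,
)

```text
t: 7.57
eef_pos: [0.4166, 0.0277, 0.0515]
ee_rot: [-3.142, -0.0, 3.084]
force: [0.7, -1.2, -0.4]
width: 0.0835
gripper_force: 0.0
```

```bash
python3 - <<'E'
from h import *
b=grab_frame("side")
cv2.imwrite("pics/d2.png",cv2.resize(b[110:290,170:410],(800,600),interpolation=cv2.INTER_CUBIC)[:,:,::-1])
s=get_state();print(s["eef_pos"],s["force"],s["width"])
E
```

```text
[0.41664618 0.0276725  0.05154178] [ 0.08293371  0.32841787 -0.10050508] 0.08538237271644451
```

View pics/d2.png

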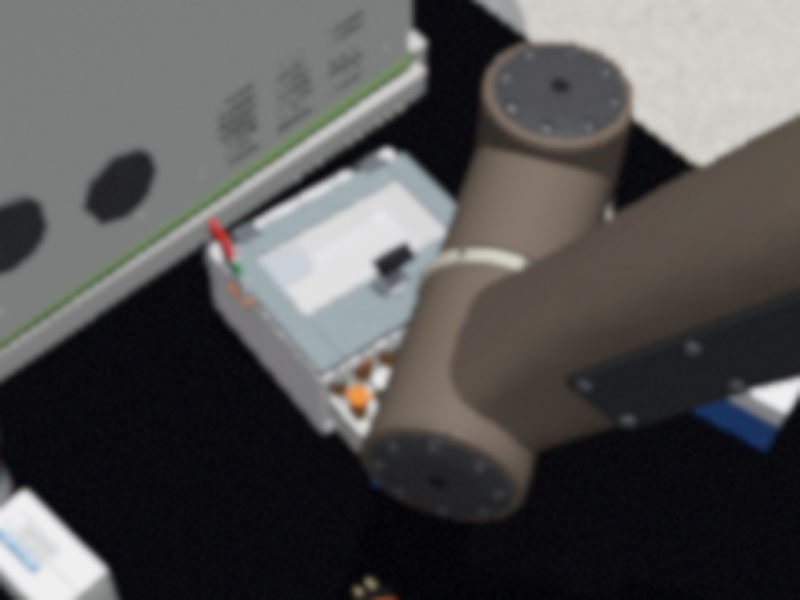

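arm_command(
  commands=[
    {"tx": 0, "ty": 0, "tz": -0.1, "twist": 0},
    {"tx": 0, "ty": 0, "tz": -0.22, "twist": 0},
    {"tx": 0, "ty": 0, "tz": -0.34, "twist": 0},
    {"tx": 0, "ty": 0, "tz": -0.46, "twist": 0},
    {"tx": 0, "ty": 0, "tz": -0.58, "twist": 0},
    {"tx": 0, "ty": 0, "tz": -0.68, "twist": 0},
    {"tx": 0, "ty": 0, "tz": -0.68, "twist": 0},
    {"tx": 0, "ty": 0, "tz": -0.68, "twist": 0},
  ],
  claw=1,
)

```text
t: 8.28
eef_pos: [0.4173, 0.0281, 0.2228]
ee_rot: [3.14, 0.003, 3.083]
force: [0.3, 0.7, -1.2]
width: 0.0875
gripper_force: 0.0
```

```bash
python3 - <<'E'
from h import *
a=grab_frame("top");b=grab_frame("side")
A=cv2.resize(a[120:270,220:360],(392,420),interpolation=cv2.INTER_CUBIC);B=cv2.resize(b[130:310,190:360],(397,420),interpolation=cv2.INTER_CUBIC)
cv2.imwrite("pics/e2.png",np.hstack([A,B])[:,:,::-1])
cv2.imwrite("pics/e_s.png",b[:,:,::-1]);cv2.imwrite("pics/e_t.png",a[:,:,::-1])
for q,z in[("hatch_grip",.153),("tray_pull",.068)]:
  for c in("top","side"):
    for x in spot_point(q,c)[:2]:print(q,c,x["score"],np.array(x["uv"]),atz(c,x["uv"],z))
s=get_state();print(s["eef_pos"],s["force"])
E
```

```text
hatch_grip top 0.66 [310.8 191.6] [0.57043202 0.00489521 0.153     ]
hatch_grip top 0.29 [193.  200.5] [0.49566438 0.37288324 0.153     ]
hatch_grip side 0.95 [288.4 188.4] [0.57201609 0.01887831 0.153     ]
tray_pull top 0.53 [312.6 171.2] [0.71529288 0.00635589 0.068     ]
tray_pull top 0.46 [229.5 273.6] [0.29590729 0.23030759 0.068     ]
tray_pull side 0.76 [314.9 238.9] [0.42393533 0.03965499 0.068     ]
[0.41622951 0.02737297 0.22060359] [0.24398913 0.07730962 0.38935589]
```

View pics/e2.png

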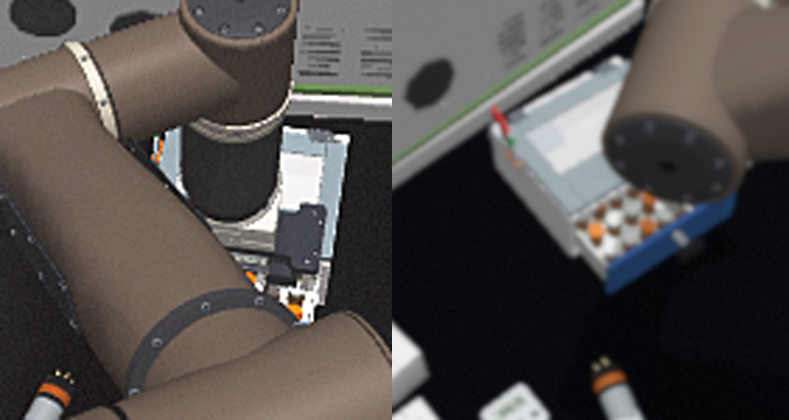

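```bash
python3 - <<'E'
from fit import *
uv=(190+300/2.335,130+248/2.333)
print(uv,atz("side",uv,.068),"pred",w(p,(-.196,0,.068)),proj("side",w(p,(-.196,0,.068))), atz("side",S(443,369),.068))
print("tray panel BL corner obs",(190+215/2.335,130+290/2.333))
# refit without forcing pull1->tray; include pull2
r=least_squares(lambda q:np.concatenate([f(q),proj("side",w(q,(-.196,0,.068)))-uv]),p,loss="soft_l1")
print(r.x,w(r.x,G));print(r.fun.reshape(-1,2).round(2))
E
```

```text
(318.4796573875803, 236.30090012858977) [0.42350576 0.02508461 0.068     ] pred [0.43264728 0.02591819 0.068     ] [316.19516135 234.48122329] [0.49557335 0.02288249 0.068     ]
tray panel BL corner obs (282.07708779443254, 254.30347192456065)
[ 0.62565439  0.01464571 -0.05524417  0.00415102] [0.57073829 0.0176826  0.153     ]
[[ 0.77  0.75]
 [-0.18  1.41]
 [-0.12  0.6 ]
 [-0.22 -0.8 ]
 [ 0.3  -0.11]
 [-0.26 -0.31]
 [-0.01 -0.39]
 [-0.25 -0.3 ]
 [ 0.22 -0.21]
 [-1.56 -1.32]]
```

arm_command(
  commands=[
    {"tx": -0.12, "ty": 0, "tz": 0, "twist": 0},
    {"tx": -0.25, "ty": 0, "tz": 0, "twist": 0},
    {"tx": -0.38, "ty": 0, "tz": 0, "twist": 0},
    {"tx": -0.51, "ty": -0.002, "tz": 0, "twist": 0},
    {"tx": -0.6, "ty": -0.002, "tz": 0, "twist": 0},
    {"tx": -0.625, "ty": -0.002, "tz": 0, "twist": 0},
    {"tx": -0.625, "ty": -0.002, "tz": 0, "twist": 0},
    {"tx": -0.625, "ty": -0.002, "tz": 0, "twist": 0},
  ],
)

```text
t: 9.25
eef_pos: [0.5719, 0.0178, 0.2204]
ee_rot: [-3.141, -0.002, 3.083]
force: [-0.4, -0.6, -0.3]
width: 0.0878
gripper_force: 0.0
```

arm_command(
  commands=[
    {"tx": 0, "ty": 0, "tz": 0.06, "twist": 0},
    {"tx": 0, "ty": 0, "tz": 0.12, "twist": 0},
    {"tx": 0, "ty": 0, "tz": 0.18, "twist": 0},
    {"tx": 0, "ty": 0, "tz": 0.24, "twist": 0},
    {"tx": 0, "ty": 0, "tz": 0.3, "twist": 0},
    {"tx": 0, "ty": 0, "tz": 0.345, "twist": 0},
    {"tx": 0, "ty": 0, "tz": 0.345, "twist": 0},
    {"tx": 0, "ty": 0, "tz": 0.345, "twist": 0},
  ],
)

```text
t: 9.92
eef_pos: [0.5719, 0.018, 0.1355]
ee_rot: [-3.141, -0.001, 3.084]
force: [-0.1, -0.7, 0.5]
width: 0.0878
gripper_force: 0.0
```

arm_command(
  commands=[
    {"tx": 0, "ty": 0, "tz": 0, "twist": 0},
    {"tx": 0, "ty": 0, "tz": 0, "twist": 0},
    {"tx": 0, "ty": 0, "tz": 0, "twist": 0},
    {"tx": 0, "ty": 0, "tz": 0, "twist": 0},
    {"tx": 0, "ty": 0, "tz": 0, "twist": 0},
    {"tx": 0, "ty": 0, "tz": 0, "twist": 0},
    {"tx": 0, "ty": 0, "tz": 0, "twist": 0},
    {"tx": 0, "ty": 0, "tz": 0, "twist": 0},
  ],
  claw=0,
  grip_force=20,
)

```text
t: 10.58
eef_pos: [0.5727, 0.018, 0.1353]
ee_rot: [3.142, -0.0, 3.083]
force: [-0.2, 0.2, -0.1]
width: 0.0397
gripper_force: 0.0
```

arm_command(
  commands=[
    {"tx": 0, "ty": 0, "tz": 0, "twist": 0},
    {"tx": 0, "ty": 0, "tz": 0, "twist": 0},
    {"tx": 0, "ty": 0, "tz": 0, "twist": 0},
    {"tx": 0, "ty": 0, "tz": 0, "twist": 0},
    {"tx": 0, "ty": 0, "tz": 0, "twist": 0},
    {"tx": 0, "ty": 0, "tz": 0, "twist": 0},
    {"tx": 0, "ty": 0, "tz": 0, "twist": 0},
    {"tx": 0, "ty": 0, "tz": 0, "twist": 0},
  ],
)

```text
t: 11.25
eef_pos: [0.5725, 0.017, 0.1353]
ee_rot: [-3.14, -0.001, 3.083]
force: [0.5, -5.1, -0.7]
width: 0.0358
gripper_force: 20.0
```

arm_command(
  commands=[
    {"tx": -0.01, "ty": 0, "tz": -0.027, "twist": 0},
    {"tx": -0.022, "ty": 0, "tz": -0.054, "twist": 0},
    {"tx": -0.035, "ty": 0, "tz": -0.08, "twist": 0},
    {"tx": -0.049, "ty": 0, "tz": -0.106, "twist": 0},
    {"tx": -0.065, "ty": 0, "tz": -0.131, "twist": 0},
    {"tx": -0.082, "ty": 0, "tz": -0.155, "twist": 0},
    {"tx": -0.1, "ty": 0, "tz": -0.178, "twist": 0},
    {"tx": -0.118, "ty": 0, "tz": -0.2, "twist": 0},
  ],
)

```text
t: 11.92
eef_pos: [0.6008, 0.015, 0.1848]
ee_rot: [-3.14, -0.003, 3.083]
force: [-0.8, -6.2, -4.1]
width: 0.0359
gripper_force: 20.0
```

```bash
python3 - <<'E'
from h import *
a=grab_frame("top");b=grab_frame("side")
A=cv2.resize(a[120:270,220:360],(392,420),interpolation=cv2.INTER_CUBIC);B=cv2.resize(b[130:310,190:360],(397,420),interpolation=cv2.INTER_CUBIC)
cv2.imwrite("pics/f2.png",np.hstack([A,B])[:,:,::-1])
s=get_state();print(s["eef_pos"],s["force"],s["width"])
E
```

```text
[0.60169303 0.0149891  0.18560692] [-2.41241762 -5.64610399 -1.04415825] 0.036322926001903504
```

View pics/f2.png

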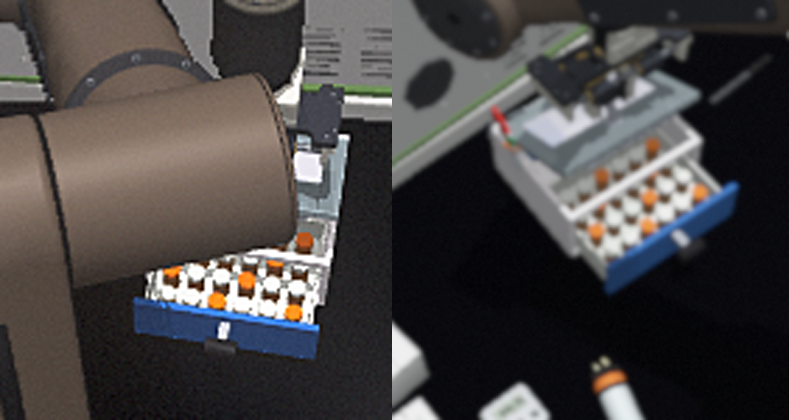

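The hatch is up about 0.4 rad in the fingers (right crop, around (600,100)) and the tray is fully out (pull at (690,245)). Continuing past the balance point.

arm_command(
  commands=[
    {"tx": -0.021, "ty": 0, "tz": -0.021, "twist": 0},
    {"tx": -0.042, "ty": 0, "tz": -0.041, "twist": 0},
    {"tx": -0.064, "ty": 0, "tz": -0.06, "twist": 0},
    {"tx": -0.087, "ty": 0, "tz": -0.078, "twist": 0},
    {"tx": -0.111, "ty": 0, "tz": -0.095, "twist": 0},
    {"tx": -0.136, "ty": 0, "tz": -0.11, "twist": 0},
    {"tx": -0.161, "ty": 0, "tz": -0.125, "twist": 0},
    {"tx": -0.187, "ty": 0, "tz": -0.138, "twist": 0},
  ],
)

```text
t: 12.68
eef_pos: [0.6478, 0.0119, 0.2199]
ee_rot: [-3.139, -0.003, 3.083]
force: [-2.0, -6.7, -0.0]
width: 0.0358
gripper_force: 20.0
```

arm_command(
  commands=[
    {"tx": -0.014, "ty": 0, "tz": -0.006, "twist": 0},
    {"tx": -0.027, "ty": 0, "tz": -0.012, "twist": 0},
    {"tx": -0.041, "ty": 0, "tz": -0.017, "twist": 0},
    {"tx": -0.055, "ty": 0, "tz": -0.022, "twist": 0},
    {"tx": -0.068, "ty": 0, "tz": -0.027, "twist": 0},
    {"tx": -0.072, "ty": 0, "tz": -0.028, "twist": 0},
    {"tx": -0.072, "ty": 0, "tz": -0.028, "twist": 0},
    {"tx": -0.072, "ty": 0, "tz": -0.028, "twist": 0},
  ],
)

```text
t: 13.35
eef_pos: [0.6664, 0.0106, 0.2273]
ee_rot: [-3.139, -0.001, 3.082]
force: [-0.8, -7.2, 2.2]
width: 0.0359
gripper_force: 20.0
```

```bash
python3 - <<'E'
from h import *
a=grab_frame("top");b=grab_frame("side")
A=cv2.resize(a[120:270,220:360],(392,420),interpolation=cv2.INTER_CUBIC);B=cv2.resize(b[140:240,200:300],(400,420),interpolation=cv2.INTER_CUBIC)
cv2.imwrite("pics/g2.png",np.hstack([A,B])[:,:,::-1])
s=get_state();print(s["eef_pos"],s["force"],s["width"])
E
```

```text
[0.66640002 0.01059734 0.22734375] [-0.71363572 -7.63258512  0.93420957] 0.035859318445602494
```

View pics/g2.png

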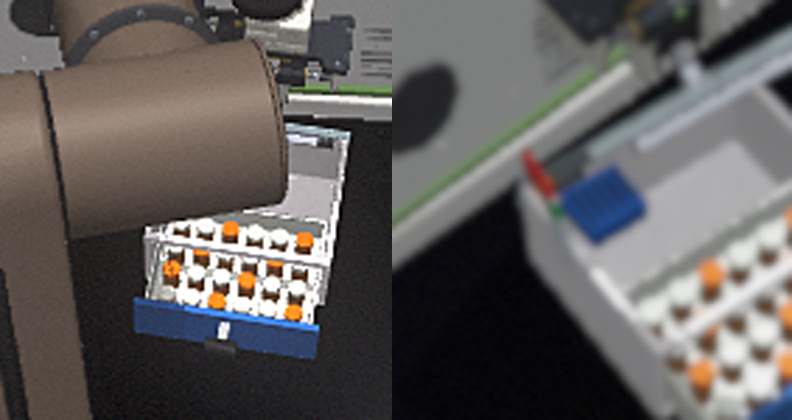

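arm_command(
  commands=[
    {"tx": 0.008, "ty": 0, "tz": 0.003, "twist": 0},
    {"tx": 0.03, "ty": 0, "tz": 0.011, "twist": 0},
    {"tx": 0.058, "ty": 0, "tz": 0.022, "twist": 0},
    {"tx": 0.085, "ty": 0, "tz": 0.034, "twist": 0},
    {"tx": 0.11, "ty": 0, "tz": 0.048, "twist": 0},
    {"tx": 0.133, "ty": 0, "tz": 0.062, "twist": 0},
    {"tx": 0.152, "ty": 0, "tz": 0.074, "twist": 0},
    {"tx": 0.163, "ty": 0, "tz": 0.081, "twist": 0},
  ],
)

```text
t: 14.12
eef_pos: [0.6256, 0.0134, 0.2065]
ee_rot: [-3.14, -0.0, 3.083]
force: [1.4, -6.6, -2.2]
width: 0.0356
gripper_force: 20.0
```

arm_command(
  commands=[
    {"tx": 0, "ty": 0, "tz": 0, "twist": 0},
    {"tx": 0, "ty": 0, "tz": 0, "twist": 0},
    {"tx": 0, "ty": 0, "tz": 0, "twist": 0},
    {"tx": 0, "ty": 0, "tz": 0, "twist": 0},
    {"tx": 0, "ty": 0, "tz": 0, "twist": 0},
    {"tx": 0, "ty": 0, "tz": 0, "twist": 0},
    {"tx": 0, "ty": 0, "tz": 0, "twist": 0},
    {"tx": 0, "ty": 0, "tz": 0, "twist": 0},
  ],
)

```text
t: 14.78
eef_pos: [0.6256, 0.0134, 0.2066]
ee_rot: [-3.14, -0.001, 3.083]
force: [-0.3, -6.5, 0.0]
width: 0.036
gripper_force: 20.0
```

```bash
python3 - <<'E'
from fit import *
a=grab_frame("top");b=grab_frame("side")
A=cv2.resize(a[120:270,220:360],(392,420),interpolation=cv2.INTER_CUBIC);B=cv2.resize(b[145:215,200:270],(400,420),interpolation=cv2.INTER_CUBIC)
cv2.imwrite("pics/h2.png",np.hstack([A,B])[:,:,::-1])
s=get_state();print(s["eef_pos"],s["force"],s["width"])
for x0 in(.5725,):
  g=s["eef_pos"]-[x0,.017,.1353]; dx=g[0]*np.cos(p[2])+g[1]*np.sin(p[2])
  print("theta",np.arctan2(.048+g[2],.138-dx)-np.arctan2(.048,.138), np.hypot(.048+g[2],.138-dx))
E
```

```text
[0.62565883 0.01340061 0.20658636] [-0.04924816 -7.24708584 -1.46255131] 0.035900751907567356
theta 0.6184966905318741 0.14631118606920265
```

View pics/h2.png

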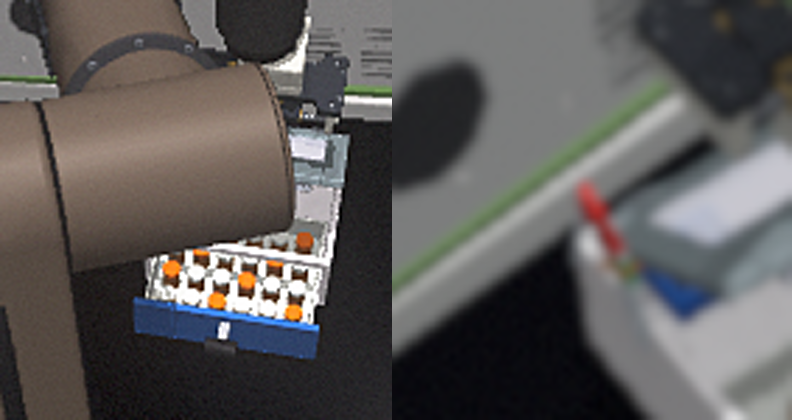

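The kinematic estimate is θ ≈ 0.618. The arc radius of 0.1463 matches the expected 0.1461. In the right crop the pointer's orange sits on the green band at about (628,267), and the tray is still out.

```bash
python3 -c "
from station import *
print(job_done())"
```

```text
the job is handed in; nothing more can be done
None
```

I handed the job in with the tray out at its stop and the hatch held still at about 0.62 rad (worked out from the arm's position), in the green band, after I had raised it to about 0.93 rad; the verdict was not shown.

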